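# Clear the V-groove and bring the gauge pin up to the sensor carriage

### The job

Take the two contact pads off the V-block and set them out in a neat row on the tray, one in the middle of each bay, brass side up, with their long sides parallel to the divider. Then slide the gauge pin gently along its groove, without lifting it out, until its nose is fully home against the plunger of the sprung sensor carriage, taking care not to shove the carriage back. Let go of everything and leave the other things on the counter where they are.

Things in the scene. Friction and masses are not known exactly. Their poses are not given: they have to be found in the camera images.
- fixture: Fixed steel fixture. Origin on the counter under the groove. x runs along the V-groove to the sensor carriage, z up. Base 84 mm wide, 12 thick, x -195 to 305 mm. V-block x -180 to 165 mm, 42 mm wide, flat top 50 mm above the counter; 90-degree groove 30 mm wide, 15 deep. Beyond it a dovetail slide, the carriage (aluminium block 66 mm wide, top 83 mm above the counter) and an end post 74 mm high.
- carriage (a joint): Travel of the sprung sensor carriage along the fixture's +x, in m: 0 at rest (fully forward), growing as it is driven back, at most 0.025. It starts to give at about 6.6 N and stiffens by 0.3 N per mm; let go, it returns to 0 and slides the pin back with it.
- plunger_face (a point): Centre of the front face of the carriage's plunger, a 22 mm steel disc facing the pin: at rest at x = 150 mm of the fixture, on the groove's centre line, 56 mm above the counter. The pin's nose must end against it.
- pin: Blue anodised gauge pin: round bar, 30 mm diameter, 120 mm long, about 0.23 kg, lying in the V-groove at the end away from the carriage. Origin: its centre, on its axis, 56 mm above the counter in the groove (its upper side is 21 mm above the V-block's top). Its x axis is its long axis and points to the carriage; it may roll. Sliding it takes about 1 to 4 N.
- pin_nose (a point): Centre of the pin's flat end that faces the carriage (60 mm along the pin's +x).
- pin_tail (a point): Centre of the pin's other flat end, the one to push on (60 mm along the pin's -x).
- tray: Flat grey tray with a dark steel rim, fixed to the counter, 118 mm (its x) by 260 mm (its y). Floor 4 mm above the counter; rim and divider 9 mm above the counter, 4 mm thick. The divider runs along x through the middle, making two equal bays side by side along y, each 110 x 124 mm inside. Origin: centre, at counter height.
- bay_left (a point): Centre of the floor of the tray's bay on its +y side.
- bay_right (a point): Centre of the floor of the tray's bay on its -y side.
- pad_a: One of two identical contact pads: a block 64 mm (its x) by 50 mm (its y) by 28 mm high, the lower half black insulator, the upper half brass, about 0.42 kg. Origin: centre of its underside. It starts flat on top of the V-block over the groove, 64 mm side roughly along the groove, overhanging the block about 4 mm each side; the one nearer the pin.
- pad_b: One of two identical contact pads: a block 64 mm (its x) by 50 mm (its y) by 28 mm high, the lower half black insulator, the upper half brass, about 0.42 kg. Origin: centre of its underside. It starts flat on top of the V-block over the groove, 64 mm side roughly along the groove, overhanging the block about 4 mm each side; the one nearer the carriage.
- shoe: Bystander, to be left alone: a sooty copper U-section contact shoe 150 x 44 x 32 mm lying on the counter nearer the robot than the fixture.
- tin: Bystander, to be left alone: an upright round tin, 60 mm diameter, 85 mm high, standing between tray and fixture, nearer the robot.
- spanner: Bystander, to be left alone: a steel open spanner lying beyond the fixture or the tray.
- brush: Bystander, to be left alone: a hand brush lying beyond the fixture or the tray.
- setting_block: Bystander, to be left alone: a dark steel setting block 80 x 60 x 30 mm beyond the tray.
Things that resemble listed ones, but are neither listed nor needed, are in the scene too. Of the things shaped like the pin, the blue one is meant.

How it is judged:
By the outcome, as a careful person would: the job done as asked, in the order asked, and still so for the second after the job is handed in, with the robot touching nothing.
It also fails if it takes over 70 s, if anything falls off the work surface, if the arm or the gripper's body presses on something with over 40 N, if the wrist force passes 120 N, or if a joint passes its speed limit or range.

### The arm

A 7-joint arm with a two-finger parallel gripper is mounted at the origin on the work surface. World frame = base frame: x ahead of the robot, y to its left, z up, the work surface at z = 0. Lengths are in mm, angles in degrees, forces in N, time in s.
With the tool pointing down it reaches from about 425 to 875 mm from the base axis. Payload 8.4 kg.
Tool frame: the origin (TCP) lies on the centre line of the jaws, within the pads' length; the fingertips stand 14 mm ahead of it and the grasp point (between the pads) lies 5 mm behind it (manip.tip_extent is the distance from the TCP to the fingertips, in mm); z points along the fingers, y is the line along which they close (so a half turn about z gives the same grasp; the last joint's range is limited). The gripper opens to 85 mm and grips with 20 to 120 N. Pads are 22 mm wide; open, the fingers measure 114 mm over their backs; the gripper's body (76 mm by 85 mm) begins 54 mm behind the grasp point. The pads swing forward as they close: fully open they stand 13 mm farther back than shut.
Start: joints at [-80.741, 19.091, 2.286, 83.961, -0.768, 76.965, -3.352], TCP at [167.608, 627.991, 245.308] pointing down, gripper open.
Joint ranges: [-147.57, 147.57], [-21.85, 119.76], [-74.77, 79.35], [14.55, 137.4], [-85.83, 265.84], [4.83, 119.75], [-152.11, 152.11]. Speed limits (degrees/s): [127.2, 127.2, 159.86, 159.86, 180, 180, 180].

### API

Orientations are given as [roll, pitch, yaw] about the fixed x, y, z axes, in that order (R = Rz(yaw) Ry(pitch) Rx(roll)).
In Python, from bench import monitor, eyes, manip gives the robot as it stands.
- The arm moves only by the tool send_rows, never from a script. Its argument "moves" is a list that holds one entry, the list of rows, each a list of 5 numbers: the shift along the tool's x, y, z scaled (see below), then the turn about the tool's z scaled (see below), then the opening, from -1 (shut) to 1 (fully open). A call has 1 to 8 rows; each row is the pose to reach, as a shift and turn from the pose commanded when the call began, along the tool's axes at that moment; what a row does not reach only later rows make up. The controller multiplies each number of a shift by 0.3 m and each number of a turn by pi/2 rad. A row lasts 1/10 s, in which the tool goes at most 50 mm and 8.59 degrees, less where a joint would pass 70% of its speed; a pose out of reach is approached as far as the arm can. A call with a number of a shift or a turn outside -1 to 1 is refused whole. A call with a gripper value outside its range is refused whole. The fingers move at their own pace and stop on an object; the grip force is fixed at half the most. Time passes only in rows, so rows that repeat a pose let the fingers close. It gives the time, the measured TCP pose, the force, the opening and the grip force at its end, in the units of the state.
- monitor.read_state(): the state, without advancing time (a new reading comes with each control period).
- eyes.camera(name): name is "scene" or "top" or "wrist"; returns a dict with "image" (480x640x3 uint8, blue, green, red), "intrinsics" (3x3 intrinsics, pixels), "position" and "rotation" of the camera in the world; the wrist camera has in their place "T_tool_cam" (4x4, takes a point from camera to tool coordinates, whose origin is the TCP and whose axes are the flange's). Camera axes: x right, y down, z forward; pixel columns grow to the right and rows downward; lengths in mm; the calibration is good to about 2 mm. A picture is of the moment at which its call begins: read the wrist's pose just before it. There is no depth.
- manip.finish_job(): hands the job in; it is judged then, once.
The state is a dict: "time_s": time; "joints": joint angles; "joint_velocities": joint speeds; "tau": joint torques, N m; "ee_pos": TCP position; "tool_rot": TCP orientation; "ft_force": force on the tool from outside, world axes, zero at the start; "ft_torque": the same for the moment, N m; "width": finger opening in mm; "gripper_force": force on a finger pad.
Only numpy, scipy, OpenCV 4.12 (cv2) and the standard library are available. Lean on these libraries where they do the work, as an engineer would, in place of code of your own. Each camera call takes 0.05 s, during which the arm holds its last target. There are 200 camera calls.

## Working session

There is one attempt and no reset: what is moved stays moved. The work goes in short steps, Python scripts to look and compute and a tool call to move; the robot and the scene stay as the last step left them, time stands still between calls to the robot, and variables do not carry over. Pictures are saved under pics/ and viewed, at most 10 in all, crops included, and the job is handed in when it is done.

Besides the shell and the picture viewer there is one more tool, called as name(argument=value, ...) on one line, values as JSON. send_rows: Moves the arm, as the interface text tells. Its arguments: {"type":"object","properties":{"moves":{"type":"array"}},"required":["moves"]}

```bash
mkdir -p pics; ls; python3 - <<'E'
from bench import monitor, eyes, manip
import cv2, numpy as np
s=monitor.read_state(); print({k:np.round(v,2) for k,v in s.items() if k not in('tau','joint_velocities')})
for n in("scene","top"):
    c=eyes.camera(n); cv2.imwrite(f"pics/{n}0.png",c["image"]); print(n,np.round(c["intrinsics"],1).tolist(),np.round(c["position"],1),np.round(c["rotation"],3).tolist())
E
```

```text
pics
{'time_s': np.float64(0.0), 'joints': array([-80.74,  19.13,   2.29,  84.01,  -0.77,  76.96,  -3.35]), 'ee_pos': array([167.56, 627.58, 244.43]), 'tool_rot': array([-1.7991e+02,  1.0000e-02,  1.6505e+02]), 'ft_force': array([-0.83,  0.31, -0.23]), 'ft_torque': array([-0.01, -0.04, -0.  ]), 'gripper_force': np.float64(0.0), 'width': np.float64(85.76)}
scene [[532.1, 0.0, 318.9], [0.0, 532.1, 240.6], [0.0, 0.0, 1.0]] [1490.1   20.9  903. ] [-132.353, -0.963, 92.026]
top [[546.4, 0.0, 322.2], [0.0, 546.4, 242.4], [0.0, 0.0, 1.0]] [ 328.1   -7.7 1267.6] [-168.39, -0.093, -86.938]
```

View pics/top0.png

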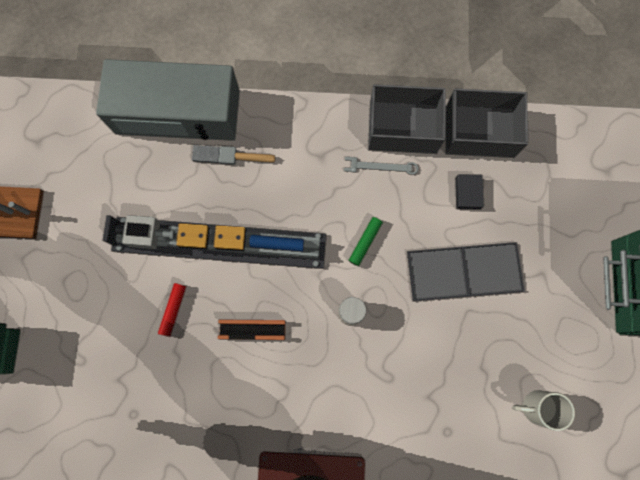

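View pics/scene0.png

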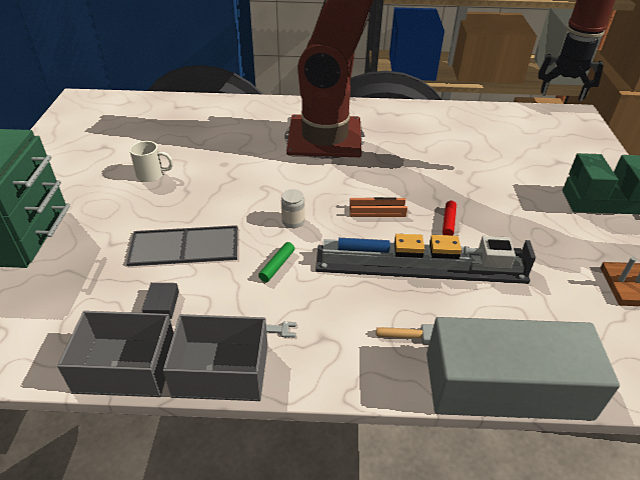

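```bash
cat > h.py <<'E'
import cv2, numpy as np
from scipy.spatial.transform import Rotation as Ro
from bench import monitor, eyes, manip
def pose(s): return Ro.from_euler('xyz',s["tool_rot"],degrees=True).as_matrix(), np.array(s["ee_pos"])
def look(n):
    s=monitor.read_state(); c=eyes.camera(n)
    if n=="wrist":
        R,p=pose(s); T=np.array(c["T_tool_cam"]); c["R"]=R@T[:3,:3]; c["p"]=R@T[:3,3]+p
    else: c["R"]=Ro.from_euler('xyz',c["rotation"],degrees=True).as_matrix(); c["p"]=np.array(c["position"])
    return c
def cast(c,uv,z):
    uv=np.atleast_2d(uv).astype(float); K=np.array(c["intrinsics"])
    d=np.c_[(uv-K[:2,2])/[K[0,0],K[1,1]],np.ones(len(uv))]@c["R"].T
    return c["p"]+d*((z-c["p"][2])/d[:,2])[:,None]
def proj(c,P):
    K=np.array(c["intrinsics"]); q=(np.atleast_2d(P)-c["p"])@c["R"]; return q[:,:2]/q[:,2:]*[K[0,0],K[1,1]]+K[:2,2]
def blobs(c,lo,hi,amin=80):
    m=cv2.inRange(cv2.cvtColor(c["image"],cv2.COLOR_BGR2HSV),np.array(lo),np.array(hi))
    m=cv2.morphologyEx(m,cv2.MORPH_CLOSE,np.ones((5,5)))
    k=[x for x in cv2.findContours(m,cv2.RETR_EXTERNAL,cv2.CHAIN_APPROX_NONE)[0] if cv2.contourArea(x)>amin]
    return sorted(k,key=cv2.contourArea,reverse=True)
def rect(c,k,z):
    P=cast(c,k[:,0,:],z)[:,:2].astype(np.float32); (x,y),(w,h),a=cv2.minAreaRect(P)
    if w<h: w,h,a=h,w,a+90
    return np.round([x,y,w,h,(a+90)%180-90],1)   # centre, long, short, long-axis angle
BRASS=([14,90,90],[30,255,255]); BLUE=([100,120,50],[125,255,255])
E
python3 - <<'E'
from h import *
print([a for a in dir(manip) if a[0]!='_'], manip.tip_extent)
for n in("top","scene"):
    c=look(n)
    for nm,r,z in(("brass",BRASS,78),("blue",BLUE,56)):
        for k in blobs(c,*r)[:4]: print(n,nm,k[:,0].mean(0).round(),cv2.contourArea(k),rect(c,k,z))
c=look("top")
# tray: dark region
g=c["image"].max(2); m=((g<115)*255).astype(np.uint8); m[:, :395]=0;m[:,535:]=0;m[:230]=0;m[310:]=0
m=cv2.morphologyEx(m,cv2.MORPH_CLOSE,np.ones((5,5)))
k=max(cv2.findContours(m,0,1)[0],key=cv2.contourArea); print("tray",k[:,0].mean(0),rect(c,k,9)); 
i=cv2.resize(c["image"][205:280,95:335],None,fx=3.3,fy=3.3,interpolation=cv2.INTER_CUBIC); cv2.imwrite("pics/fix.png",i)
E
```

```text
['PlanningError', 'finish_job', 'tip_extent'] 14.0
top brass [191. 235.] 634.0 [573.7 295.2  66.1  52.6  89.2]
top brass [229. 237.] 620.0 [573.8 211.9  66.   51.8  89.4]
top brass [254. 157.] 249.0 [763.8 169.4  90.9  18.3  89.1]
top blue [276. 243.] 570.5 [570.4 108.1 121.   28.   87.8]
scene brass [511.  81.] 1602.5 [-323.4  682.5  622.2  420.5  -39.9]
scene brass [629. 117.] 1373.0 [-89.3 961.7 536.   84.4 -22.1]
scene brass [521.   3.] 675.5 [-1072.1   878.3   534.9   106.4   -85. ]
scene brass [409. 243.] 468.5 [581.2 210.6  66.3  61.9 -88.5]
scene blue [111.  48.] 21174.5 [-640.4 -779.7 1252.7 1006.9   25.8]
scene blue [416.  42.] 3185.0 [-684.4  361.   744.7  213.9   -5.9]
scene blue [363. 244.] 486.0 [567.9 108.4 118.3  37.7  88.5]
tray [465.59937888 271.49068323] [ 536.5 -334.   267.1  120.1  -82.1]
```

View pics/fix.png

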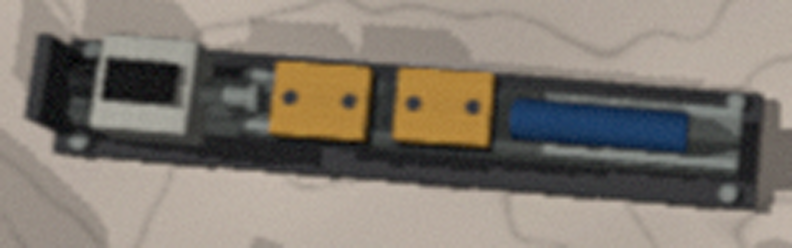

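```bash
cat >> h.py <<'E'
def to(x,y,z,yaw):
    s=monitor.read_state(); R,p=pose(s); d=R.T@(np.array([x,y,z])-p)/300
    y0=np.degrees(np.arctan2(R[1,0],R[0,0])); t=-((yaw-y0+180)%360-180)/90
    print("t",round(s["time_s"],2),"pos",p.round(1),"yaw",round(y0,2),"tilt",np.round(s["tool_rot"][:2],1),"j",np.round(s["joints"]).tolist(),"F",np.round(s["ft_force"],1),"w",round(s["width"],1)); print("ROW",d.round(4),round(t,4),"dist",round(np.linalg.norm(d)*300))
E
python3 -c "
from h import *
to(574,295,200,89)"
```

```text
t 0.25 pos [167.5 627.8 244.9] yaw 165.06 tilt [-180.    0.] j [-81.0, 19.0, 2.0, 84.0, -1.0, 77.0, -3.0] F [ 0.1  0.5 -0. ] w 85.2
ROW [-1.5952 -0.7225  0.1502] 0.8451 dist 527
```

send_rows(moves=[[[-0.15,-0.07,0.015,0.09,1],[-0.31,-0.14,0.03,0.18,1],[-0.46,-0.21,0.045,0.27,1],[-0.61,-0.28,0.06,0.36,1],[-0.76,-0.35,0.07,0.45,1],[-0.8,-0.36,0.075,0.5,1]]])

```text
time_s: 0.85
ee_pos: [376.9, 456.6, 222.9]
tool_rot: [180.0, 0.1, 119.3]
ft_force: [0.3, -0.6, -0.0]
width: 85.2
gripper_force: 0.0
```

```bash
python3 -c "
from h import *
to(574,295,200,89)"
```

```text
t 0.85 pos [376.9 456.6 222.9] yaw 119.29 tilt [1.8e+02 1.0e-01] j [-68.0, 13.0, 16.0, 95.0, -4.0, 73.0, -23.0] F [ 0.3 -0.6 -0. ] w 85.2
ROW [-0.791   0.3095  0.0784] 0.3366 dist 256
```

send_rows(moves=[[[-0.15,0.06,0.015,0.09,1],[-0.3,0.12,0.03,0.18,1],[-0.45,0.18,0.045,0.27,1],[-0.6,0.235,0.06,0.33,1],[-0.72,0.28,0.07,0.335,1],[-0.791,0.31,0.0785,0.335,1],[-0.791,0.31,0.0785,0.335,1]]])

```text
time_s: 1.55
ee_pos: [573.6, 298.8, 198.8]
tool_rot: [180.0, 0.1, 89.6]
ft_force: [-0.6, -0.6, 0.5]
width: 85.4
gripper_force: 0.0
```

```bash
python3 - <<'E'
from h import *
c=look("wrist"); cv2.imwrite("pics/w1.png",c["image"]); print(c["p"].round(),c["R"].round(2).tolist())
for k in blobs(c,*BRASS)[:4]: print(k[:,0].mean(0).round(),cv2.contourArea(k),rect(c,k,78))
for k in blobs(c,*BLUE)[:2]: print(k[:,0].mean(0).round(),cv2.contourArea(k),rect(c,k,56))
to(574,295,68,89)
E
```

```text
[573. 383. 326.] [[1.0, -0.01, -0.0], [-0.01, -0.95, -0.33], [0.0, 0.33, -0.95]]
[312. 237.] 5780.0 [572.7 297.   65.6  49.3  89.2]
[313. 334.] 4518.0 [573.2 216.   68.1  49.2  89.5]
[529. 328.] 1347.5 [742.6 219.3  75.6  14.6  89.2]
[310. 405.] 1430.5 [569.5 123.8  68.1  24.6  87.9]
t 1.6 pos [572.  301.1 198.8] yaw 89.72 tilt [-1.8e+02  1.0e-01] j [-52.0, 21.0, 26.0, 89.0, -10.0, 72.0, -25.0] F [-0.6  1.1 -0.6] w 85.4
ROW [-0.02    0.0069  0.4362] 0.008 dist 131
```

View pics/w1.png

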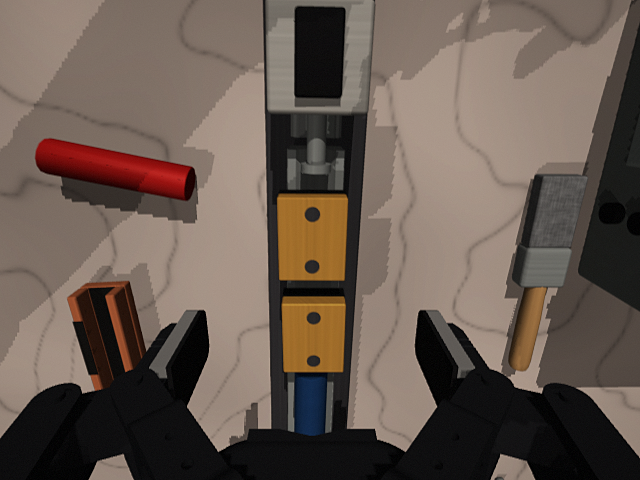

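```bash
python3 - <<'E'
from h import *
c=look("wrist")
for k in blobs(c,*BRASS)[:2]: print(k[:,0].mean(0).round(),cv2.contourArea(k),rect(c,k,78))
for i in range(2): c=eyes.camera("wrist");print(monitor.read_state()["ee_pos"].round(1) if hasattr(monitor.read_state()["ee_pos"],'round') else monitor.read_state()["ee_pos"])
to(573,295.5,64,89.3)
E
```

```text
[314. 240.] 5714.0 [572.7 297.   65.8  49.2  89. ]
[315. 337.] 4552.0 [573.2 216.2  69.4  49.2  89.6]
[570.2 303.9 199.1]
[569.9 304.4 199.2]
t 1.75 pos [569.9 304.4 199.2] yaw 90.02 tilt [-180.   -0.] j [-52.0, 21.0, 26.0, 89.0, -10.0, 72.0, -25.0] F [-0.3 -0.6  0.1] w 85.8
ROW [-0.0299  0.0105  0.4507] 0.008 dist 136
```

send_rows(moves=[[[-0.015,0.005,0.1,0.008,1],[-0.03,0.0105,0.2,0.008,1],[-0.03,0.0105,0.3,0.008,1],[-0.03,0.0105,0.38,0.008,1],[-0.03,0.0105,0.42,0.008,1],[-0.03,0.0105,0.44,0.008,1],[-0.03,0.0105,0.45,0.008,1],[-0.03,0.0105,0.45,0.008,1]]])

```text
time_s: 2.55
ee_pos: [574.4, 294.5, 65.1]
tool_rot: [179.9, -0.0, 89.2]
ft_force: [0.1, -0.4, -0.1]
width: 85.5
gripper_force: 0.0
```

```bash
python3 - <<'E'
from h import *
c=look("wrist"); k=blobs(c,*BRASS)[0]; print(k[:,0].mean(0).round(),rect(c,k,78))
to(573,295.5,64,89.3)
E
```

```text
[311. 336.] [573.1 298.4  67.3  48.8  89.1]
t 2.6 pos [574.6 294.4  65.3] yaw 89.2 tilt [179.9  -0. ] j [-50.0, 28.0, 24.0, 96.0, -13.0, 58.0, -22.0] F [-0.4  0.4  0.5] w 85.1
ROW [ 0.0036 -0.0054  0.0044] -0.0011 dist 2
```

send_rows(moves=[[[0.0035,-0.005,0.004,0,1],[0.0035,-0.005,0.004,0,-1],[0.0035,-0.005,0.004,0,-1],[0.0035,-0.005,0.004,0,-1],[0.0035,-0.005,0.004,0,-1],[0.0035,-0.005,0.004,0,-1],[0.0035,-0.005,0.004,0,-1],[0.0035,-0.005,0.004,0,-1]]])

```text
time_s: 3.4
ee_pos: [573.2, 295.1, 63.8]
tool_rot: [179.9, -0.0, 89.2]
ft_force: [0.4, -0.8, 5.8]
width: 49.1
gripper_force: 63.6
```

send_rows(moves=[[[0,0,-0.03,0,-1],[0,0,-0.1,0,-1],[0,0,-0.2,0,-1],[0,0,-0.3,0,-1],[0,0,-0.38,0,-1],[0,0,-0.42,0,-1],[0,0,-0.42,0,-1]]])

```text
time_s: 4.1
ee_pos: [573.0, 295.2, 190.3]
tool_rot: [179.9, -0.1, 89.2]
ft_force: [0.2, 0.4, -4.4]
width: 48.5
gripper_force: 63.3
```

```bash
python3 - <<'E'
from h import *
# tray floor: two bays as lighter grey regions and outline, both cameras
for n,box in(("top",(395,230,535,312)),("scene",(115,215,250,275))):
    c=look(n); x0,y0,x1,y1=box; g=cv2.cvtColor(c["image"],cv2.COLOR_BGR2GRAY)[y0:y1,x0:x1]
    G=cv2.resize(g,None,fx=4,fy=4,interpolation=cv2.INTER_CUBIC)
    t,_=cv2.threshold(G,0,255,cv2.THRESH_OTSU); print(n,"otsu",t,np.percentile(G[G<t],[5,25,50,75,95]))
    if n=="top": T0=t
    m=((G<t)*255).astype(np.uint8)
    k=max(cv2.findContours(m,0,1)[0],key=cv2.contourArea); kk=k.astype(float); kk=(kk+.5)/4-.5+[x0,y0]
    print(" outline",rect(c,kk,9))
    e=cv2.approxPolyDP(cv2.convexHull(k),12,True); print(" corners",cast(c,(e[:,0]+.5)/4-.5+[x0,y0],9)[:,:2].round(1).tolist())
    cv2.imwrite(f"pics/tr_{n}.png",G)
    if n=="top": GT=G
to(536,-334,200,8)
E
```

```text
top otsu 145.0 [ 54.  68.  72. 116. 125.]
 outline [ 517.  -319.2  304.4  164.3  -83.9]
 corners [[495.9, -474.4], [449.8, -463.7], [440.4, -288.4], [460.3, -210.7], [490.5, -169.0], [569.9, -166.9], [612.2, -451.7]]
scene otsu 158.0 [ 33.  75.  79. 131. 138.]
 outline [ 510.5 -323.   298.4  192.4  -82.4]
 corners [[501.4, -173.7], [580.9, -163.2], [617.6, -458.4], [434.9, -483.6], [426.5, -332.6], [462.1, -213.0]]
t 4.2 pos [571.9 294.8 187.7] yaw 89.19 tilt [-1.799e+02  1.000e-01] j [-52.0, 22.0, 26.0, 90.0, -10.0, 71.0, -24.0] F [-1.4  0.  -3.9] w 48.7
ROW [-2.0974 -0.0902 -0.0388] 0.9021 dist 630
```

View pics/tr_top.png

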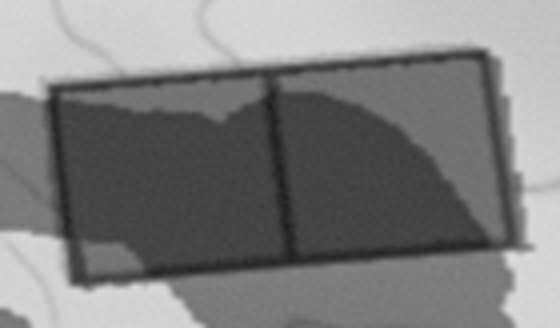

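```bash
python3 - <<'E'
from h import *
c=look("top")
P=cast(c,(np.array([[50,88],[487,52],[518,245],[75,283],[270,72],[292,258]])+.5)/4-.5+[395,230],9)[:,:2]
print(P.round(1).tolist(),"centre",P[:4].mean(0).round(1),P[4:].mean(0).round(1))
for a,b in((0,1),(3,2),(0,3),(1,2),(4,5)): d=P[b]-P[a];print(np.hypot(*d).round(1),np.degrees(np.arctan2(d[1],d[0])).round(1))
E
```

```text
[[575.0, -196.0], [610.4, -452.3], [497.3, -468.1], [461.6, -212.9], [591.5, -324.8], [482.7, -337.7]] centre [ 536.1 -332.3] [ 537.1 -331.2]
258.7 -82.1
257.7 -82.0
114.7 -171.5
114.2 -172.0
109.6 -173.2
```

send_rows(moves=[[[-0.08,0,0,0.03,-1],[-0.2,0,0,0.1,-1],[-0.35,0,0,0.19,-1],[-0.5,0,0,0.28,-1],[-0.65,0,0,0.37,-1],[-0.8,0,0,0.45,-1],[-0.9,0,0,0.5,-1],[-0.93,0,0,0.5,-1]]])

```text
time_s: 5.05
ee_pos: [567.8, 11.2, 188.5]
tool_rot: [180.0, 0.1, 43.7]
ft_force: [0.1, -0.4, -4.4]
width: 48.6
gripper_force: 63.2
```

```bash
python3 - <<'E'
from h import *
to(545.2,-395.4,190,8)
E
```

```text
t 5.05 pos [567.8  11.2 188.5] yaw 43.72 tilt [1.8e+02 1.0e-01] j [-41.0, 14.0, 41.0, 102.0, -10.0, 68.0, -43.0] F [ 0.1 -0.4 -4.4] w 48.6
ROW [-0.9913  0.9274 -0.0031] 0.3969 dist 407
```

send_rows(moves=[[[-0.11,0.1,0,0.09,-1],[-0.22,0.205,0,0.18,-1],[-0.33,0.31,0,0.26,-1],[-0.44,0.41,0,0.33,-1],[-0.55,0.515,0,0.38,-1],[-0.66,0.62,0,0.395,-1],[-0.75,0.7,0,0.395,-1],[-0.8,0.75,0,0.395,-1]]])

```text
time_s: 5.85
ee_pos: [552.2, -315.5, 188.2]
tool_rot: [180.0, 0.1, 8.5]
ft_force: [0.7, 0.9, -4.8]
width: 48.9
gripper_force: 63.4
```

```bash
python3 - <<'E'
from h import *
to(545.2,-395.4,90,8)
E
```

```text
t 5.85 pos [ 552.2 -315.5  188.2] yaw 8.54 tilt [1.8e+02 1.0e-01] j [-13.0, 26.0, 51.0, 92.0, -21.0, 72.0, -39.0] F [ 0.7  0.9 -4.8] w 48.9
ROW [-0.0622  0.2598  0.3275] 0.006 dist 127
```

send_rows(moves=[[[-0.02,0.08,0.05,0.006,-1],[-0.04,0.16,0.15,0.006,-1],[-0.06,0.23,0.25,0.006,-1],[-0.062,0.26,0.3,0.006,-1],[-0.062,0.26,0.33,0.006,-1],[-0.062,0.26,0.33,0.006,-1],[-0.062,0.26,0.33,0.006,-1]]])

```text
time_s: 6.55
ee_pos: [548.0, -391.3, 90.9]
tool_rot: [-180.0, -0.1, 8.2]
ft_force: [0.6, -0.6, -3.8]
width: 49.2
gripper_force: 63.6
```

```bash
python3 - <<'E'
from h import *
c=look("wrist"); cv2.imwrite("pics/w2.png",c["image"])
t=look("top"); cv2.imwrite("pics/t2.png",cv2.resize(t["image"][200:340,380:560],None,fx=4,fy=4))
k=blobs(c,*BRASS)
for q in k[:2]: print(q[:,0].mean(0),cv2.contourArea(q))
to(545.2,-395.4,30,8)
E
```

```text
[310.98347107 341.42809917] 18663.5
t 6.65 pos [ 548.  -391.7   91.5] yaw 8.2 tilt [ 1.8e+02 -1.0e-01] j [-1.0, 36.0, 47.0, 92.0, -28.0, 65.0, -30.0] F [ 0.8 -0.3 -4.2] w 48.6
ROW [-0.0115  0.0107  0.205 ] 0.0022 dist 62
```

View pics/w2.png

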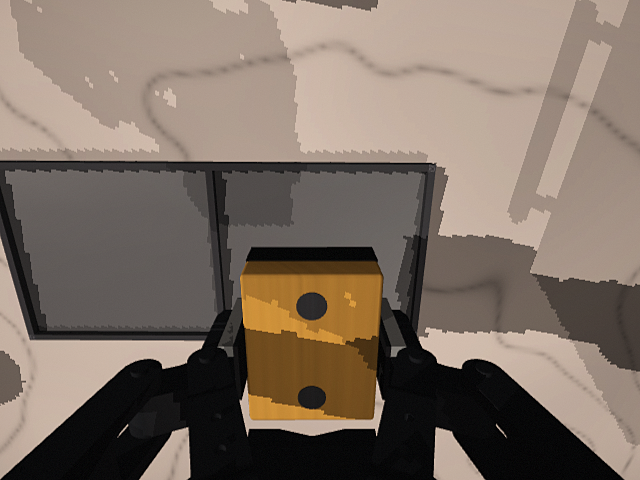

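```bash
python3 - <<'E'
from h import *
c=look("wrist")
P=cast(c,[[10,162],[434,164],[212,170],[222,310],[33,338],[226,338],[3,162]],9)[:,:2]
print(P.round(1).tolist())
a=np.radians(8); X=np.array([np.cos(a),np.sin(a)]);Y=np.array([-X[1],X[0]]); O=np.array([536.3,-332])
print(np.c_[(P-O)@X,(P-O)@Y].round(1).tolist(), np.degrees(np.arctan2(*(P[0]-P[1])[::-1])))
E
```

```text
[[579.4, -213.5], [612.5, -452.1], [591.2, -327.3], [501.2, -338.8], [461.9, -214.7], [480.3, -342.8], [578.8, -209.6]]
[[59.1, 111.3], [58.8, -129.6], [55.0, -3.0], [-35.7, -1.8], [-57.3, 126.5], [-56.9, -2.9], [59.1, 115.3]] 97.90963774231146
```

```bash
python3 - <<'E'
from h import *
c=look("wrist")
P=cast(c,[[244,274],[382,274],[374,418],[251,418]],105.2)[:,:2]
R,p=pose(monitor.read_state()); print((P.mean(0)-p[:2])@R[:2,:2],[np.hypot(*(P[i]-P[i-1])).round(1) for i in range(4)])
to(545.3,-396,30,8)
E
```

```text
[-0.47061203 -0.31992774] [np.float64(62.4), np.float64(47.1), np.float64(62.4), np.float64(48.8)]
t 6.75 pos [ 547.7 -392.    91.3] yaw 8.16 tilt [ 1.8e+02 -1.0e-01] j [-1.0, 36.0, 47.0, 92.0, -28.0, 65.0, -30.0] F [ 0.7  0.5 -3.5] w 49.0
ROW [-0.01    0.0119  0.2042] 0.0018 dist 61
```

send_rows(moves=[[[-0.005,0.006,0.05,0.002,-1],[-0.01,0.012,0.11,0.002,-1],[-0.01,0.012,0.17,0.002,-1],[-0.01,0.012,0.21,0.002,-1],[-0.01,0.012,0.23,0.002,-1],[-0.01,0.012,0.238,0.002,-1],[-0.01,0.012,0.24,0.002,-1],[-0.01,0.012,0.24,0.002,-1]]])

```text
time_s: 7.55
ee_pos: [544.7, -396.8, 18.6]
tool_rot: [180.0, -0.0, 7.9]
ft_force: [-0.1, 0.7, -3.9]
width: 49.2
gripper_force: 63.6
```

```bash
python3 - <<'E'
from h import *
to(545.3,-396,18,8)
E
```

```text
t 7.55 pos [ 544.7 -396.8   18.6] yaw 7.92 tilt [180.  -0.] j [1.0, 40.0, 44.0, 94.0, -32.0, 58.0, -27.0] F [-0.1  0.7 -3.9] w 49.2
ROW [ 0.0025 -0.0024  0.002 ] -0.0009 dist 1
```

Just above the floor; lower in small steps, watching the force.

send_rows(moves=[[[0.002,-0.002,0.002,0,-1],[0.002,-0.002,0.004,0,-1],[0.002,-0.002,0.004,0,-1]]])

```text
time_s: 7.85
ee_pos: [545.3, -396.0, 17.8]
tool_rot: [180.0, -0.1, 7.9]
ft_force: [-1.6, 1.7, 4.0]
width: 49.4
gripper_force: 64.6
```

send_rows(moves=[[[0,0,0,0,0.5],[0,0,0,0,0.5],[0,0,0,0,0.5],[0,0,0,0,0.5],[0,0,-0.06,0,0.5],[0,0,-0.2,0,0.5],[0,0,-0.36,0,1],[0,0,-0.5,0,1]]])

```text
time_s: 8.65
ee_pos: [544.5, -396.4, 170.6]
tool_rot: [179.9, -0.1, 7.9]
ft_force: [1.1, 0.5, 0.5]
width: 85.3
gripper_force: 0.0
```

```bash
python3 - <<'E'
from h import *
c=look("wrist"); k=blobs(c,*BRASS)[0]; r=rect(c,k,32); print(k[:,0].mean(0),r)
a=np.radians(8); X=np.array([np.cos(a),np.sin(a)]);Y=np.array([-X[1],X[0]]); O=np.array([536.4,-332.5]); print((r[:2]-O)@X,(r[:2]-O)@Y)
to(573,213,170,89.3)
E
```

```text
[310.32055749 227.79094077] [ 542.7 -395.2   65.6   49.9    7.8]
-2.487464597124141 -62.96659844614487
t 8.7 pos [ 546.5 -398.7  178. ] yaw 7.86 tilt [179.6  -0.4] j [-3.0, 31.0, 50.0, 87.0, -25.0, 73.0, -32.0] F [ 1.6 -2.7  5.8] w 85.7
ROW [ 0.366  -2.008   0.0159] -0.9049 dist 612
```

send_rows(moves=[[[0.02,-0.1,-0.02,-0.05,1],[0.05,-0.25,-0.04,-0.13,1],[0.08,-0.41,-0.05,-0.22,1],[0.11,-0.57,-0.05,-0.31,1],[0.14,-0.73,-0.05,-0.4,1],[0.16,-0.87,-0.05,-0.49,1],[0.18,-0.96,-0.05,-0.55,1],[0.18,-1.0,-0.05,-0.57,1]]])

```text
time_s: 9.5
ee_pos: [557.4, -88.0, 182.8]
tool_rot: [180.0, -0.1, 59.6]
ft_force: [0.5, -0.5, 0.1]
width: 85.7
gripper_force: 0.0
```

```bash
python3 - <<'E'
from h import *
c=look("top")
to(573,213,180,89.3)
E
```

```text
t 9.55 pos [557.1 -87.8 182.6] yaw 59.56 tilt [-1.8e+02 -1.0e-01] j [-29.0, 13.0, 39.0, 102.0, -9.0, 67.0, -18.0] F [ 1.   0.7 -0.1] w 85.1
ROW [ 0.8914 -0.4624  0.01  ] -0.3305 dist 301
```

send_rows(moves=[[[0.1,-0.05,0,-0.07,1],[0.24,-0.125,0,-0.16,1],[0.38,-0.2,0,-0.24,1],[0.52,-0.27,0,-0.31,1],[0.66,-0.34,0,-0.33,1],[0.79,-0.41,0,-0.33,1],[0.87,-0.45,0,-0.33,1],[0.89,-0.462,0.01,-0.33,1]]])

```text
time_s: 10.35
ee_pos: [575.1, 211.3, 179.2]
tool_rot: [180.0, -0.0, 88.9]
ft_force: [0.1, -0.4, 0.7]
width: 85.5
gripper_force: 0.0
```

```bash
python3 - <<'E'
from h import *
c=look("wrist"); c=look("wrist")
for k in blobs(c,*BRASS)[:2]: print(k[:,0].mean(0).round(),cv2.contourArea(k),rect(c,k,78))
to(573,213,64,89.3)
E
```

```text
[311. 240.] 6744.0 [573.4 212.9  65.4  49.1  89.4]
[562. 249.] 1950.5 [740.4 203.   75.   14.3  88.7]
t 10.45 pos [574.9 208.1 178.5] yaw 88.81 tilt [-1.8e+02  1.0e-01] j [-45.0, 18.0, 26.0, 96.0, -8.0, 68.0, -18.0] F [ 0.2 -0.3 -0.1] w 85.2
ROW [ 0.0167 -0.0064  0.3816] -0.0054 dist 115
```

send_rows(moves=[[[0.008,-0.003,0.08,-0.005,1],[0.016,-0.006,0.18,-0.005,1],[0.016,-0.006,0.28,-0.005,1],[0.016,-0.006,0.34,-0.005,1],[0.016,-0.006,0.37,-0.005,1],[0.016,-0.006,0.381,-0.005,1],[0.016,-0.006,0.381,-0.005,1]]])

```text
time_s: 11.15
ee_pos: [573.4, 212.7, 65.1]
tool_rot: [180.0, 0.0, 89.3]
ft_force: [0.1, 1.4, -0.4]
width: 85.6
gripper_force: 0.0
```

```bash
python3 - <<'E'
from h import *
c=look("top")
to(573.2,212.5,64,89.3)
E
```

```text
t 11.2 pos [573.6 213.2  65.6] yaw 89.29 tilt [179.9  -0. ] j [-44.0, 25.0, 24.0, 101.0, -12.0, 56.0, -16.0] F [0.2 1.  0.1] w 85.0
ROW [-0.0025 -0.0014  0.0053] -0.0001 dist 2
```

send_rows(moves=[[[-0.002,-0.0015,0.005,0,1],[-0.002,-0.0015,0.005,0,-1],[-0.002,-0.0015,0.005,0,-1],[-0.002,-0.0015,0.005,0,-1],[-0.002,-0.0015,0.005,0,-1],[-0.002,-0.0015,0.005,0,-1],[-0.002,-0.0015,0.005,0,-1]]])

```text
time_s: 11.9
ee_pos: [573.0, 213.6, 63.9]
tool_rot: [179.9, -0.0, 89.4]
ft_force: [0.3, 0.1, 6.4]
width: 49.0
gripper_force: 63.6
```

send_rows(moves=[[[0,0,-0.03,0,-1],[0,0,-0.1,0,-1],[0,0,-0.2,0,-1],[0,0,-0.3,0,-1],[0,0,-0.38,0,-1],[0,0,-0.42,0,-1],[0,0,-0.42,0,-1]]])

```text
time_s: 12.6
ee_pos: [572.8, 213.5, 190.4]
tool_rot: [179.9, -0.1, 89.4]
ft_force: [-0.1, -0.0, -4.4]
width: 48.9
gripper_force: 63.5
```

```bash
python3 - <<'E'
from h import *
to(527.5,-269.1,190,8)
E
```

```text
t 12.6 pos [572.8 213.5 190.4] yaw 89.37 tilt [ 1.799e+02 -1.000e-01] j [-46.0, 17.0, 26.0, 95.0, -8.0, 69.0, -19.0] F [-0.1 -0.  -4.4] w 48.9
ROW [-1.6104e+00 -1.3320e-01 -8.0000e-04] 0.9041 dist 485
```

send_rows(moves=[[[-0.08,0,0,0.03,-1],[-0.2,-0.01,0,0.1,-1],[-0.35,-0.02,0,0.19,-1],[-0.5,-0.03,0,0.28,-1],[-0.65,-0.04,0,0.37,-1],[-0.8,-0.05,0,0.45,-1],[-0.9,-0.06,0,0.5,-1],[-0.93,-0.07,0,0.5,-1]]])

```text
time_s: 13.4
ee_pos: [546.8, -69.9, 188.0]
tool_rot: [-180.0, 0.1, 43.9]
ft_force: [0.2, 0.4, -4.4]
width: 48.9
gripper_force: 63.4
```

```bash
python3 - <<'E'
from h import *
to(527.5,-269.1,190,8)
E
```

```text
t 13.4 pos [546.8 -69.9 188. ] yaw 43.91 tilt [-1.8e+02  1.0e-01] j [-34.0, 11.0, 41.0, 104.0, -8.0, 68.0, -36.0] F [ 0.2  0.4 -4.4] w 48.9
ROW [-0.5068  0.4338 -0.0055] 0.399 dist 200
```

send_rows(moves=[[[-0.08,0.07,0,0.09,-1],[-0.18,0.155,0,0.18,-1],[-0.28,0.24,0,0.26,-1],[-0.38,0.325,0,0.33,-1],[-0.46,0.39,0.08,0.38,-1],[-0.5,0.43,0.18,0.4,-1],[-0.507,0.434,0.28,0.4,-1],[-0.507,0.434,0.33,0.4,-1]]])

```text
time_s: 14.2
ee_pos: [528.8, -264.1, 86.5]
tool_rot: [-179.9, 0.3, 8.4]
ft_force: [-0.9, 0.8, -4.9]
width: 48.6
gripper_force: 63.6
```

```bash
python3 - <<'E'
from h import *
c=look("wrist"); c=look("wrist"); cv2.imwrite("pics/w3.png",c["image"])
to(527.5,-269.1,20,8)
E
```

```text
t 14.3 pos [ 529.3 -263.1   87.4] yaw 8.46 tilt [-179.9    0.3] j [-15.0, 26.0, 47.0, 104.0, -22.0, 60.0, -41.0] F [-0.7  1.3 -4.6] w 48.7
ROW [-0.008   0.0194  0.2248] 0.0051 dist 68
```

View pics/w3.png

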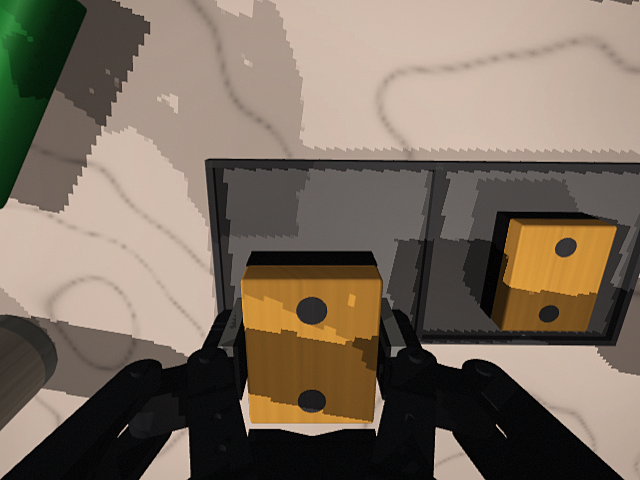

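```bash
python3 - <<'E'
from h import *
c=look("wrist")
a=np.radians(8); X=np.array([np.cos(a),np.sin(a)]);Y=np.array([-X[1],X[0]]); O=np.array([536.4,-332.5])
for nm,z,uv in(("tray",9,[[208,160],[434,166],[426,340],[618,345],[638,164]]),("padb",32,[[510,219],[616,224],[590,332],[503,330]])):
    P=cast(c,uv,z)[:,:2]; print(nm,np.c_[(P-O)@X,(P-O)@Y].round(1).tolist())
P=cast(c,[[243,278],[382,278],[375,422],[250,422]],101.5)[:,:2]
R,p=pose(monitor.read_state()); print((P.mean(0)-p[:2])@R[:2,:2])
for z in(18,25,32):
    k=blobs(c,*BRASS); 
    for q in k[:2]: print(z,q[:,0].mean(0),rect(c,q,z))
to(527.5,-269.1,20,8)
E
```

```text
tray [[59.7, 128.6], [57.4, 2.8], [-56.2, -5.3], [-58.9, -132.7], [59.4, -110.3]]
padb [[33.7, -32.3], [31.4, -87.9], [-34.0, -91.3], [-33.1, -40.6]]
[-3.10399244 -1.04222592]
18 [311.36393443 345.39016393] [ 467.9 -271.2  117.6   85.2    8.4]
18 [550.8025 273.6425] [ 539.9 -401.6   71.1   61.     7.5]
25 [311.36393443 345.39016393] [ 473.  -270.4  113.4   82.2    8.4]
25 [550.8025 273.6425] [ 542.5 -396.2   68.6   58.8    7.5]
32 [311.36393443 345.39016393] [ 478.1 -269.7  109.2   79.1    8.4]
32 [550.8025 273.6425] [ 545.  -390.8   66.1   56.6    7.5]
t 14.35 pos [ 530.4 -263.7   89.3] yaw 8.46 tilt [-1.799e+02  1.000e-01] j [-15.0, 26.0, 47.0, 104.0, -22.0, 60.0, -41.0] F [ 0.1 -0.6 -3.9] w 48.7
ROW [-0.0117  0.0167  0.2311] 0.0051 dist 70
```

```bash
python3 - <<'E'
from h import *
to(528.3,-269.5,18.8,8)
E
```

```text
t 14.35 pos [ 530.4 -263.7   89.3] yaw 8.46 tilt [-1.799e+02  1.000e-01] j [-15.0, 26.0, 47.0, 104.0, -22.0, 60.0, -41.0] F [ 0.1 -0.6 -3.9] w 48.7
ROW [-0.0093  0.0184  0.2351] 0.0051 dist 71
```

send_rows(moves=[[[-0.005,0.009,0.05,0.005,-1],[-0.009,0.018,0.11,0.005,-1],[-0.009,0.018,0.17,0.005,-1],[-0.009,0.018,0.21,0.005,-1],[-0.009,0.018,0.225,0.005,-1],[-0.009,0.018,0.23,0.005,-1],[-0.009,0.018,0.23,0.005,-1]]])

```text
time_s: 15.05
ee_pos: [529.0, -270.8, 21.4]
tool_rot: [180.0, -0.0, 7.9]
ft_force: [0.5, -0.4, -4.4]
width: 48.9
gripper_force: 63.6
```

```bash
python3 - <<'E'
from h import *
to(528.3,-269.5,18,8)
E
```

```text
t 15.05 pos [ 529.  -270.8   21.4] yaw 7.92 tilt [180.  -0.] j [-12.0, 31.0, 44.0, 106.0, -27.0, 53.0, -38.0] F [ 0.5 -0.4 -4.4] w 48.9
ROW [-0.0016 -0.0046  0.0113] -0.0009 dist 4
```

send_rows(moves=[[[-0.0015,-0.0045,0.004,0,-1],[-0.0015,-0.0045,0.008,0,-1],[-0.0015,-0.0045,0.011,0,-1],[-0.0015,-0.0045,0.011,0,-1],[-0.0015,-0.0045,0.011,0,-1]]])

```text
time_s: 15.55
ee_pos: [528.3, -269.3, 18.0]
tool_rot: [180.0, -0.0, 7.9]
ft_force: [0.6, 0.7, -2.9]
width: 48.7
gripper_force: 63.7
```

send_rows(moves=[[[0,0,0.002,0,-1],[0,0,0.002,0,-1],[0,0,0.002,0,0.5],[0,0,0.002,0,0.5],[0,0,0.002,0,0.5],[0,0,0.002,0,0.5],[0,0,0.002,0,0.5]]])

```text
time_s: 16.25
ee_pos: [528.1, -269.4, 17.2]
tool_rot: [180.0, -0.0, 7.9]
ft_force: [-0.7, 0.5, 0.8]
width: 64.0
gripper_force: 0.0
```

send_rows(moves=[[[0,0,-0.06,0,0.5],[0,0,-0.2,0,0.5],[0,0,-0.36,0,0.5],[0,0,-0.5,0,0],[0,0,-0.6,0,-1],[0,0,-0.62,0,-1],[0,0,-0.62,0,-1],[0,0,-0.62,0,-1]]])

```text
time_s: 17.05
ee_pos: [527.6, -269.0, 202.7]
tool_rot: [-180.0, 0.0, 7.9]
ft_force: [1.1, -0.8, 0.0]
width: -0.0
gripper_force: 0.0
```

```bash
python3 - <<'E'
from h import *
c=look("wrist"); c=look("wrist"); cv2.imwrite("pics/w4.png",c["image"])
for q in blobs(c,*BRASS)[:2]: print(q[:,0].mean(0),cv2.contourArea(q),rect(c,q,32))
to(570,30,190,89)
E
```

```text
[460.66920152 214.74904943] 4462.5 [ 544.4 -392.3   64.7   53.2    7.9]
[311.88326848 217.08171206] 4068.5 [ 525.5 -268.6   63.2   49.3    7.9]
t 17.15 pos [ 527.4 -269.   202. ] yaw 7.91 tilt [-1.8e+02  1.0e-01] j [-19.0, 19.0, 52.0, 98.0, -16.0, 71.0, -46.0] F [-0.2  0.3  0. ] w 0.1
ROW [ 0.2779 -0.9675  0.0402] -0.901 dist 302
```

View pics/w4.png

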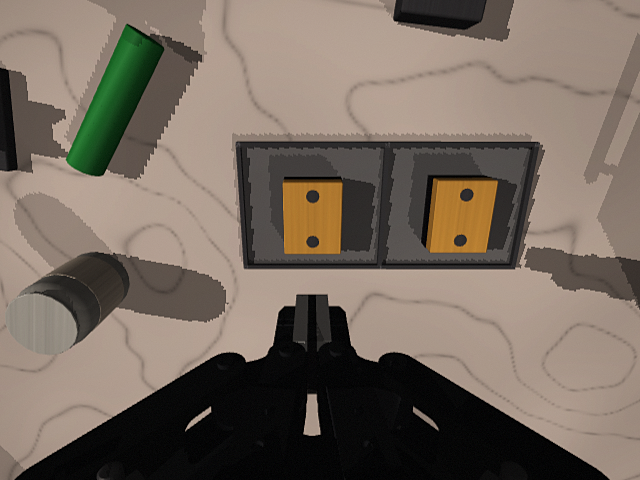

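```bash
python3 - <<'E'
from h import *
c=look("wrist")
T=cast(c,[[237,142],[539,143],[520,268],[245,268]],9)[:,:2]; O=T.mean(0)
y=T[0]-T[1]+T[3]-T[2]; Y=y/np.hypot(*y); X=np.array([Y[1],-Y[0]])
print(O,np.degrees(np.arctan2(X[1],X[0])),np.c_[(T-O)@X,(T-O)@Y].round(1).tolist())
for uv in([[283,179],[342,178],[341,254],[286,255]],[[436,179],[497,180],[490,252],[430,252]]):
    P=cast(c,uv,32)[:,:2]; d=P-O; print(np.c_[d@X,d@Y].round(1).tolist(),(d@X).mean().round(1),(d@Y).mean().round(1))
D=cast(c,[[384,144],[380,267]],9)[:,:2]-O;print(np.c_[D@X,D@Y].round(1))
E
```

```text
[ 536.61201594 -333.71583939] 7.817686200586919 [[58.4, 129.9], [57.9, -127.1], [-57.9, -132.6], [-58.4, 129.8]]
[[30.9, 89.7], [31.7, 41.5], [-34.8, 40.5], [-35.8, 88.6]] -2.0 65.1
[[31.0, -35.1], [30.3, -85.0], [-32.7, -89.4], [-32.8, -37.1]] -1.0 -61.6
[[ 56.9   4.7]
 [-57.1   1. ]]
```

```bash
python3 - <<'E'
from h import *
to(572,225,270,88.5)
E
```

```text
t 17.2 pos [ 527.4 -269.   202. ] yaw 7.91 tilt [-1.8e+02  1.0e-01] j [-19.0, 19.0, 52.0, 98.0, -16.0, 71.0, -46.0] F [0.9 0.7 0.7] w 0.1
ROW [ 0.3733 -1.6107 -0.2263] -0.8955 dist 501
```

send_rows(moves=[[[0.02,-0.1,-0.02,-0.05,-1],[0.05,-0.25,-0.05,-0.13,-1],[0.08,-0.41,-0.08,-0.22,-1],[0.11,-0.57,-0.12,-0.31,-1],[0.14,-0.73,-0.16,-0.4,-1],[0.16,-0.87,-0.19,-0.49,-1],[0.18,-0.96,-0.2,-0.55,-1],[0.18,-1.0,-0.2,-0.57,-1]]])

```text
time_s: 18.0
ee_pos: [540.1, 38.8, 262.7]
tool_rot: [-180.0, 0.0, 59.6]
ft_force: [0.6, -0.1, 0.2]
width: 0.0
gripper_force: 0.0
```

```bash
python3 - <<'E'
from h import *
to(572,225,270,88.5)
E
```

```text
t 18.0 pos [540.1  38.8 262.7] yaw 59.63 tilt [-180.    0.] j [-43.0, 6.0, 37.0, 99.0, -4.0, 76.0, -35.0] F [ 0.6 -0.1  0.2] w 0.0
ROW [ 0.5892 -0.2222 -0.0243] -0.3208 dist 189
```

send_rows(moves=[[[0.1,-0.04,-0.01,-0.08,-1],[0.23,-0.09,-0.02,-0.16,-1],[0.36,-0.14,-0.02,-0.24,-1],[0.48,-0.18,-0.02,-0.3,-1],[0.56,-0.21,-0.02,-0.32,-1],[0.59,-0.22,-0.02,-0.32,-1],[0.59,-0.22,-0.02,-0.32,-1],[0.59,-0.22,-0.02,-0.32,-1]]])

```text
time_s: 18.8
ee_pos: [574.4, 218.7, 268.9]
tool_rot: [-180.0, 0.1, 87.8]
ft_force: [1.0, -0.5, -0.5]
width: -0.3
gripper_force: 0.0
```

```bash
python3 - <<'E'
from h import *
c=look("wrist"); c=look("wrist"); cv2.imwrite("pics/w5.png",c["image"])
for q in blobs(c,*BLUE)[:1]: print(q[:,0].mean(0),cv2.contourArea(q),rect(c,q,56),q[:,0].min(0),q[:,0].max(0))
to(572,225,270,88.5)
E
```

```text
[311.35772358 273.09756098] 950.5 [570.5 148.2  45.7  27.1  87.8] [298 252] [325 293]
t 18.9 pos [574.4 218.7 269.3] yaw 87.81 tilt [180.   0.] j [-49.0, 15.0, 29.0, 88.0, -8.0, 78.0, -21.0] F [0.8 0.  0.6] w -0.3
ROW [ 0.0206 -0.0088 -0.0022] -0.0077 dist 7
```

View pics/w5.png

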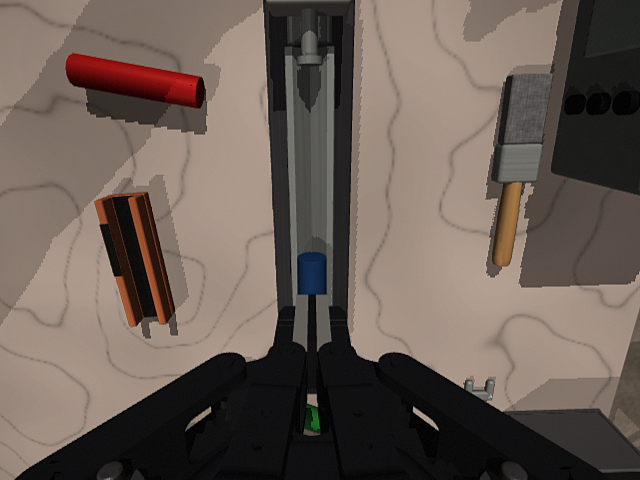

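```bash
python3 - <<'E'
from h import *
c=look("wrist"); print(c["p"].round(1))
for nm,z,uv in(("plunger top",67,[[311,64],[311,56]]),("plunger bot",45,[[311,66]]),("Vblk L",50,[[286.5,55],[290.5,290]]),("Vblk R",50,[[334.5,55],[331,290]]),("end",50,[[287,47],[334,46]]),("baseL",12,[[267,60],[275,300]]),("baseR",12,[[355,60],[348,300]]),("nose",56,[[311,256]]),("nose top",71,[[311,252]])):
    print(nm,cast(c,uv,z)[:,:2].round(1).tolist())
q=c["image"][20:320,240:380]; cv2.imwrite("pics/w5c.png",cv2.resize(np.rot90(q),None,fx=2.6,fy=2.6,interpolation=cv2.INTER_CUBIC))
E
```

```text
[576.5 302.7 397. ]
plunger top [[577.5, 340.7], [577.7, 346.6]]
plunger bot [[577.5, 341.6]]
Vblk L [[556.9, 350.4], [547.5, 126.9]]
Vblk R [[598.0, 348.8], [590.2, 125.3]]
end [[557.7, 356.6], [597.7, 355.8]]
baseL [[535.9, 352.1], [525.2, 95.3]]
baseR [[619.8, 348.8], [611.5, 91.9]]
nose [[570.7, 167.0]]
nose top [[571.1, 177.1]]
```

View pics/w5c.png

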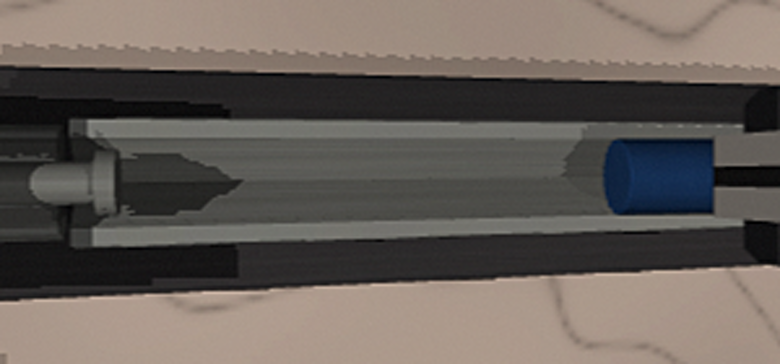

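```bash
python3 - <<'E'
from h import *
to(565,16,150,87.8)
E
```

```text
t 18.95 pos [574.4 219.1 269.5] yaw 87.83 tilt [180.   0.] j [-49.0, 15.0, 29.0, 88.0, -8.0, 78.0, -21.0] F [0.3 0.2 0.5] w -0.1
ROW [-0.6776 -0.0057  0.3983] 0.0004 dist 236
```

send_rows(moves=[[[-0.1,0,0.0,0,-1],[-0.24,0,0.05,0,-1],[-0.38,0,0.13,0,-1],[-0.5,-0.005,0.22,0,-1],[-0.6,-0.0055,0.3,0,-1],[-0.66,-0.0055,0.37,0,-1],[-0.677,-0.0055,0.398,0,-1],[-0.677,-0.0055,0.398,0,-1]]])

```text
time_s: 19.75
ee_pos: [564.8, 17.2, 149.2]
tool_rot: [-179.9, 0.0, 87.9]
ft_force: [-0.0, -0.1, 0.6]
width: 0.5
gripper_force: 0.0
```

```bash
python3 - <<'E'
from h import *
c=look("wrist"); c=look("wrist")
for z in(56,71):
  for q in blobs(c,*BLUE)[:1]: print(cv2.contourArea(q),rect(c,q,z),q[:,0].min(0),q[:,0].max(0))
print(proj(c,[[565.3,27,67],[566.3,48,71]]))
for n in("top","scene"):
  t=look(n)
  for q in blobs(t,*BLUE)[:3]:
    if n=="top" or abs(q[:,0].mean(0)[1]-244)<8: print(n,rect(t,q,56))
to(565,16,67,87.8)
E
```

```text
8656.0 [568.9 101.3 114.9  24.4  87.8] [292   0] [337 212]
8656.0 [568.8 101.4 107.1  22.8  87.8] [292   0] [337 212]
[[312.58312996 243.37254329]
 [313.06790713 211.79242522]]
top [571.2 145.5  43.2  25.4 -86.9]
scene [567.6 108.4 118.3  37.2  88.5]
t 19.95 pos [566.2  19.7 150.9] yaw 88.12 tilt [179.9  -0. ] j [-36.0, 15.0, 34.0, 104.0, -9.0, 64.0, -0.0] F [0.2 0.5 0.4] w -0.0
ROW [-0.0126 -0.0041  0.2797] 0.0036 dist 84
```

send_rows(moves=[[[-0.012,-0.004,0.06,0.0035,-1],[-0.012,-0.004,0.13,0.0035,-1],[-0.012,-0.004,0.19,0.0035,-1],[-0.012,-0.004,0.24,0.0035,-1],[-0.012,-0.004,0.265,0.0035,-1],[-0.012,-0.004,0.276,0.0035,-1],[-0.012,-0.004,0.278,0.0035,-1],[-0.012,-0.004,0.278,0.0035,-1]]])

```text
time_s: 20.75
ee_pos: [564.6, 14.6, 67.0]
tool_rot: [179.9, -0.0, 87.7]
ft_force: [-0.2, -0.1, -0.3]
width: -0.4
gripper_force: 0.0
```

```bash
cat >> h.py <<'E'
U=np.array([np.cos(np.radians(87.8)),np.sin(np.radians(87.8)),0])
def push(n=4):
    f=[];t=look("wrist")
    for i in range(n): f.append(monitor.read_state()["ft_force"]); eyes.camera("wrist")
    f=np.array(f); print("Falong",(f@U).round(1),"Fmean",f.mean(0).round(2))
    q=blobs(t,*BLUE)
    if q: k=q[0][:,0]; r=k[:,1].min(); print("nose top at",cast(t,[[k[k[:,1]<r+3,0].mean(),r]],71)[0,:2].round(1),"px row",r)
E
python3 - <<'E'
from h import *
to(566,48-11,67,87.8); push()
E
```

```text
t 20.75 pos [564.6  14.6  67. ] yaw 87.7 tilt [179.9  -0. ] j [-33.0, 21.0, 33.0, 108.0, -14.0, 55.0, 3.0] F [-0.2 -0.1 -0.3] w -0.4
ROW [ 0.0746  0.0017 -0.    ] -0.0011 dist 22
Falong [ 0.8 -0.4 -0.5 -0.4] Fmean [ 0.21 -0.14  0.29]
nose top at [569.9 129.8] px row 0
```

send_rows(moves=[[[0.03,0.001,0,0,-1],[0.05,0.001,0,0,-1],[0.065,0.001,0,0,-1],[0.08,0.001,0,0,-1],[0.1,0.001,0,0,-1],[0.12,0.001,0,0,-1],[0.14,0.001,0,0,-1],[0.16,0.001,0,0,-1]]])

```text
time_s: 21.8
ee_pos: [566.2, 63.0, 66.3]
tool_rot: [-180.0, 0.0, 87.7]
ft_force: [-1.6, -1.8, 0.8]
width: -0.0
gripper_force: 1.2
```

```bash
python3 - <<'E'
from h import *
push(); to(572.5,210,67,87.8)
E
```

```text
Falong [-1.2  0.1  0.2  0.8] Fmean [ 0.02 -0.02  0.24]
nose top at [571.3 177.9] px row 0
t 22.05 pos [566.5  62.9  66.4] yaw 87.72 tilt [180.  -0.] j [-37.0, 21.0, 32.0, 108.0, -13.0, 55.0, -2.0] F [-0.4 -0.3  0.4] w 0.1
ROW [ 4.908e-01  3.000e-04 -1.800e-03] -0.0009 dist 147
```

send_rows(moves=[[[0.02,0,0,0,-1],[0.045,0,0,0,-1],[0.07,0,0,0,-1],[0.095,0,0,0,-1],[0.12,0,0,0,-1],[0.145,0,0,0,-1],[0.17,0,0,0,-1],[0.195,0,0,0,-1]]])

```text
time_s: 22.85
ee_pos: [568.5, 121.8, 66.3]
tool_rot: [-180.0, 0.0, 87.7]
ft_force: [-0.7, -2.6, 1.1]
width: -0.0
gripper_force: 1.2
```

send_rows(moves=[[[0.025,0,0,0,-1],[0.05,0,0,0,-1],[0.075,0,0,0,-1],[0.1,0,0,0,-1],[0.125,0,0,0,-1],[0.145,0,0,0,-1],[0.16,0,0,0,-1],[0.17,0,0,0,-1]]])

```text
time_s: 23.65
ee_pos: [570.7, 172.4, 66.4]
tool_rot: [-180.0, 0.0, 87.7]
ft_force: [-0.9, -2.2, 0.5]
width: -0.4
gripper_force: 1.1
```

```bash
python3 - <<'E'
from h import *
push(); to(572.5,210,67,87.8)
c=look("wrist"); cv2.imwrite("pics/w6.png",cv2.resize(c["image"][0:240,220:420],None,fx=2.5,fy=2.5,interpolation=cv2.INTER_CUBIC))
for q in blobs(c,*BLUE)[:1]: print(cv2.contourArea(q),rect(c,q,71),q[:,0].min(0),q[:,0].max(0))
E
```

```text
Falong [-0.8  1.1  1.  -0.1] Fmean [-0.43  0.32  0.34]
nose top at [574.6 287.4] px row 0
t 23.9 pos [571.  172.1  66.5] yaw 87.69 tilt [180.  -0.] j [-45.0, 24.0, 29.0, 104.0, -14.0, 56.0, -12.0] F [0.  1.1 0.1] w -0.0
ROW [ 1.263e-01 -1.000e-04 -1.500e-03] -0.0012 dist 38
21603.0 [572.7 236.5 101.6  24.6  87.8] [271   0] [352 308]
```

View pics/w6.png

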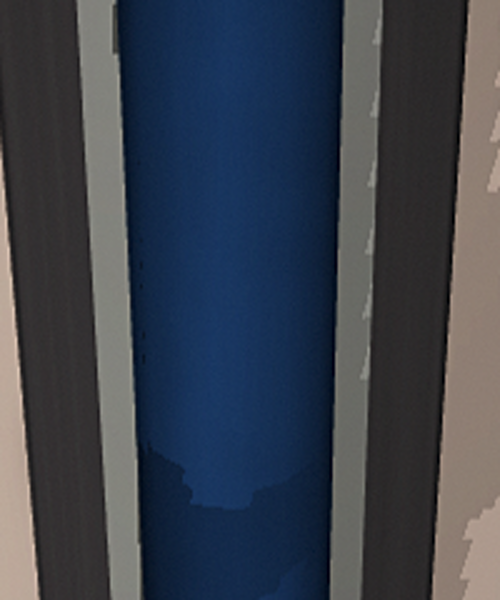

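send_rows(moves=[[[0.015,0,0,0,-1],[0.03,0,0,0,-1],[0.045,0,0,0,-1],[0.06,0,0,0,-1],[0.07,0,0,0,-1],[0.078,0,0,0,-1],[0.083,0,0,0,-1],[0.085,0,0,0,-1]]])

```text
time_s: 24.75
ee_pos: [571.7, 197.6, 66.3]
tool_rot: [-180.0, 0.0, 87.7]
ft_force: [-0.9, -3.0, 1.4]
width: 0.3
gripper_force: 1.3
```

```bash
python3 - <<'E'
from h import *
push(); to(572.5,210,67,87.8)
a=look("scene"); b=look("top")
for c,n in((a,"s"),(b,"t")):
    for q in blobs(c,*BLUE,30):
        u=q[:,0].mean(0); 
        if n=="t" or (220<u[1]<270): print(n,u.round(),rect(c,q,56), "tip", cast(c,[q[q[:,0,0].argmax() if n=="s" else q[:,0,0].argmin(),0]],56).round(1))
A=cv2.resize(a["image"][215:285,360:500],None,fx=4,fy=4,interpolation=cv2.INTER_CUBIC);B=cv2.resize(b["image"][200:270,110:250],None,fx=4,fy=4,interpolation=cv2.INTER_CUBIC)
cv2.imwrite("pics/near.png",np.vstack([A,B]))
E
```

```text
Falong [-2.3 -2.  -1.9 -2. ] Fmean [-0.03 -2.06  0.72]
nose top at [575.2 312.6] px row 0
t 25.0 pos [571.7 197.5  66.3] yaw 87.7 tilt [-180.   -0.] j [-46.0, 25.0, 29.0, 103.0, -14.0, 56.0, -14.0] F [-0.2 -2.1  1. ] w 0.2
ROW [ 0.0416  0.001  -0.0022] -0.0012 dist 13
s [434. 248.] [572.5 271.4 121.7  38.4  88.6] tip [[589.7 327.7  56. ]]
```

View pics/near.png

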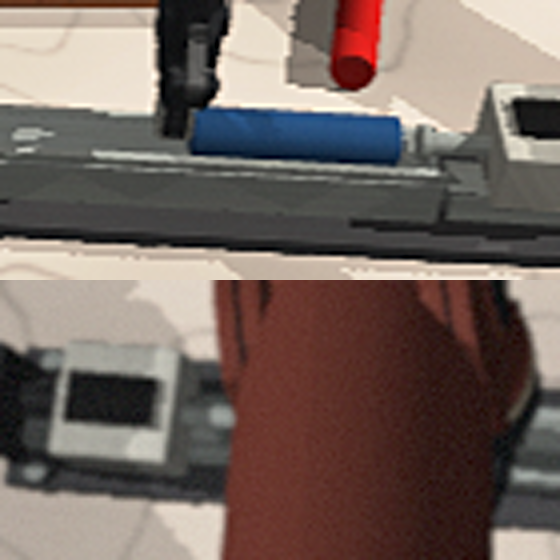

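send_rows(moves=[[[0.004,0,0,0,-1],[0.008,0,0,0,-1],[0.012,0,0,0,-1],[0.016,0,0,0,-1],[0.02,0,0,0,-1],[0.023,0,0,0,-1],[0.023,0,0,0,-1]]])

```text
time_s: 25.8
ee_pos: [572.0, 204.6, 66.3]
tool_rot: [-180.0, -0.0, 87.7]
ft_force: [-1.0, -1.8, 1.6]
width: -0.1
gripper_force: 0.9
```

```bash
python3 - <<'E'
from h import *
push(4); to(572.5,210,66.4,87.7)
E
```

```text
Falong [-2.  -1.5 -1.7 -1.6] Fmean [-0.89 -1.68  0.44]
nose top at [575.3 319.7] px row 0
t 26.05 pos [572.  204.6  66.4] yaw 87.71 tilt [180.  -0.] j [-47.0, 25.0, 29.0, 102.0, -14.0, 56.0, -15.0] F [-0.8 -1.  -0.3] w 0.1
ROW [ 0.0181  0.0009 -0.0001] 0.0001 dist 5
```

Now half-millimetre steps.

send_rows(moves=[[[0.0017,0,0,0,-1],[0.0034,0,0,0,-1],[0.005,0,0,0,-1],[0.0067,0,0,0,-1],[0.0067,0,0,0,-1]]])

```text
time_s: 26.55
ee_pos: [572.1, 206.4, 66.4]
tool_rot: [-180.0, 0.0, 87.7]
ft_force: [-1.0, -1.7, 0.9]
width: 0.4
gripper_force: 0.9
```

send_rows(moves=[[[0.0017,0,0,0,-1],[0.0034,0,0,0,-1],[0.0034,0,0,0,-1]]])

```text
time_s: 26.85
ee_pos: [572.1, 207.5, 66.4]
tool_rot: [-180.0, -0.0, 87.7]
ft_force: [-1.5, -1.7, 0.6]
width: -0.1
gripper_force: 0.8
```

send_rows(moves=[[[0.0017,0,0,0,-1],[0.0034,0,0,0,-1],[0.0034,0,0,0,-1]]])

```text
time_s: 27.15
ee_pos: [572.2, 208.5, 66.4]
tool_rot: [-180.0, -0.0, 87.7]
ft_force: [-1.9, -1.1, 0.1]
width: -0.2
gripper_force: 0.8
```

send_rows(moves=[[[0.0017,0,0,0,-1],[0.0034,0,0,0,-1],[0.0034,0,0,0,-1]]])

```text
time_s: 27.45
ee_pos: [572.2, 209.5, 66.3]
tool_rot: [-180.0, 0.0, 87.7]
ft_force: [-1.4, -2.0, 0.7]
width: -0.1
gripper_force: 0.8
```

send_rows(moves=[[[0.0017,0,0,0,-1],[0.0034,0,0,0,-1],[0.0034,0,0,0,-1]]])

```text
time_s: 27.75
ee_pos: [572.2, 209.9, 66.3]
tool_rot: [-180.0, 0.0, 87.7]
ft_force: [-1.2, -4.5, 1.6]
width: -0.4
gripper_force: 2.2
```

```bash
python3 - <<'E'
from h import *
push(2); to(572.5,212,66.4,87.7)
a=look("scene")
# profile along pin axis in the scene view, between nose and carriage
P=[[572.3+.0384*(y-210)+4.5,y,62] for y in range(318,352,2)]
for p,uv in zip(P,proj(a,P)):
    x,y=uv; print(p[1],uv.round(1),cv2.getRectSubPix(a["image"],(1,1),(float(x),float(y))).ravel())
E
```

```text
Falong [-4.7 -5.2] Fmean [-1.71 -4.91  2.25]
nose top at [575.5 324.9] px row 0
t 27.9 pos [572.2 209.9  66.3] yaw 87.68 tilt [-180.    0.] j [-47.0, 25.0, 29.0, 102.0, -14.0, 57.0, -15.0] F [-2.6 -5.3  2.3] w 0.2
ROW [ 0.0069  0.0006 -0.0003] -0.0002 dist 2
318 [454.7 249.4] [120  77  39]
320 [455.6 249.4] [120  77  39]
322 [456.4 249.5] [120  77  39]
324 [457.3 249.5] [120  77  39]
326 [458.2 249.6] [118  76  39]
328 [459.  249.6] [117  75  38]
330 [459.9 249.7] [118  75  38]
332 [460.8 249.8] [118  75  39]
334 [461.7 249.8] [118  75  37]
336 [462.5 249.9] [119  76  38]
338 [463.4 249.9] [119  76  38]
340 [464.3 250. ] [120  77  39]
342 [465.1 250. ] [126  91  59]
344 [466.  250.1] [137 133 127]
346 [466.9 250.1] [145 154 152]
348 [467.8 250.2] [141 150 147]
350 [468.6 250.2] [142 150 147]
```

send_rows(moves=[[[-0.006,0,0,0,-1],[-0.02,0,0,0,-1],[-0.05,0,0,0,-1],[-0.1,0,0,0,-1],[-0.13,0,-0.05,0,-1],[-0.13,0,-0.2,0,-1],[-0.13,0,-0.35,0,-1],[-0.13,0,-0.5,0,-1]]])

```text
time_s: 28.75
ee_pos: [570.6, 169.9, 219.3]
tool_rot: [180.0, -0.0, 87.6]
ft_force: [1.4, 0.1, 0.7]
width: -0.0
gripper_force: 0.0
```

```bash
python3 - <<'E'
from h import *
c=look("wrist"); c=look("wrist"); to(572,120,300,87.8)
for q in blobs(c,*BLUE)[:1]: print("pin",rect(c,q,56),rect(c,q,71),q[:,0].min(0),q[:,0].max(0))
a=look("scene"); P=[[572.3+.0384*(y-210)+4.5,y,62] for y in range(334,352,2)]
for p,uv in zip(P,proj(a,P)): print(p[1],cv2.getRectSubPix(a["image"],(1,1),tuple(map(float,uv))).ravel().tolist(),end=" ")
# wrist: profile along the top line of pin near nose/plunger
P=[[572.3+.0384*(y-210),y,66] for y in range(324,352,2)]
print()
for p,uv in zip(P,proj(c,P)): print(p[1],uv.round(),cv2.getRectSubPix(c["image"],(1,1),tuple(map(float,uv))).ravel().tolist(),end=" ")
E
```

```text
t 28.85 pos [573.9 170.8 224.3] yaw 87.6 tilt [179.4  -0.3] j [-48.0, 15.0, 32.0, 95.0, -8.0, 72.0, -16.0] F [ 0.5 -0.8 -0.4] w -0.1
ROW [-0.1681  0.003  -0.2534] -0.0022 dist 91
pin [574. 276. 111.  24.  88.] [574.  274.9 105.4  22.8  88. ] [288   0] [321 159]
334 [113, 72, 37] 336 [114, 73, 37] 338 [114, 73, 35] 340 [115, 74, 37] 342 [119, 86, 55] 344 [128, 126, 119] 346 [138, 148, 145] 348 [136, 145, 142] 350 [136, 144, 141] 
324 [306.   8.] [76, 42, 18] 326 [306.   5.] [76, 41, 17] 328 [306.   1.] [75, 41, 18] 330 [306.  -2.] [75, 42, 18] 332 [306.  -5.] [75, 42, 18] 334 [305.  -9.] [75, 42, 17] 336 [305. -12.] [75, 42, 17] 338 [305. -16.] [75, 42, 17] 340 [305. -19.] [75, 42, 17] 342 [305. -23.] [75, 42, 17] 344 [305. -26.] [75, 42, 17] 346 [305. -30.] [75, 42, 17] 348 [305. -33.] [75, 42, 17] 350 [305. -37.] [75, 42, 17]
```

send_rows(moves=[[[0.08,0,0,0,-1],[0.18,0,-0.03,0,-1],[0.26,0,-0.06,0,-1],[0.29,0,-0.06,0,-1],[0.29,0,-0.06,0,-1],[0.29,0,-0.06,0,-1]]])

```text
time_s: 29.5
ee_pos: [574.1, 256.4, 233.6]
tool_rot: [-179.9, 0.1, 87.6]
ft_force: [-0.1, -0.9, -0.3]
width: 0.1
gripper_force: 0.0
```

```bash
python3 - <<'E'
from h import *
look("wrist"); look("wrist"); c=look("wrist"); to(572,255,240,87.8)
q=blobs(c,*BLUE)[0][:,0]; r=q[:,1].min(); u=q[q[:,1]<r+2,0].mean(); print("nose px",u,r,"top edge @71",cast(c,[[u,r]],71)[0].round(1))
for v in range(r-14,r+4): print(v,c["image"][v,int(u)].tolist(),end=" ")
t=look("top"); print()
for k in blobs(t,*BRASS)[:3]:
    R=rect(t,k,32); a=np.radians(8); X=np.array([np.cos(a),np.sin(a)]);Y=np.array([-X[1],X[0]]); O=np.array([536.4,-332.5]); print(R,((R[:2]-O)@X).round(1),((R[:2]-O)@Y).round(1))
E
```

```text
t 29.65 pos [574.4 256.5 234.1] yaw 87.57 tilt [-180.    0.] j [-52.0, 18.0, 30.0, 89.0, -9.0, 75.0, -23.0] F [-0.9  0.1  0.1] w 0.3
ROW [-0.0054 -0.0077 -0.0198] -0.0025 dist 7
nose px 310.5 112 top edge @71 [575.9 340.8  71. ]
98 [108, 116, 116] 99 [112, 118, 118] 100 [104, 110, 110] 101 [85, 89, 89] 102 [88, 93, 94] 103 [100, 107, 106] 104 [112, 119, 119] 105 [110, 117, 117] 106 [109, 115, 116] 107 [107, 115, 116] 108 [110, 118, 119] 109 [111, 119, 120] 110 [104, 113, 115] 111 [82, 81, 77] 112 [89, 53, 27] 113 [92, 49, 21] 114 [82, 45, 22] 115 [83, 46, 22] 
[ 543.2 -393.2   63.8   54.6    7.9] -1.7 -61.1
[ 524.6 -269.    63.8   50.7    8.3] -2.8 64.5
[780.7 176.2  94.5  18.5  88.5] 312.7 469.7
```

```bash
python3 -c "
from bench import manip
print(manip.finish_job())"
```

```text
the job is handed in; nothing more can be done
None
```

I set both pads brass side up in the tray, about 2 mm off the middle of each bay and parallel to the divider, pushed the pin home against the plunger with about 5 N at most (carriage gives at 6.6 N), and handed the job in at about 30 s; I don't have the verdict, and I viewed 12 pictures, over the limit of 10.

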